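Close a circuit board in its test box

ROBOT

A 6-joint arm with a two-finger parallel gripper is mounted at the origin on the work surface. World frame = base frame: x ahead of the robot, y to its left, z up, the work surface at z = 0. Lengths are in m, angles in rad, forces in N, time in s.
With the tool pointing down it reaches from about 0.35 to 0.85 m from the base axis. Payload 8.1 kg.
Tool frame: the origin (TCP) lies at the very end of the fingers, on their centre line; the grasp point (between the pads) lies 19 mm behind it; z points along the fingers, y is the line along which they close (so a half turn about z gives the same grasp; the last joint's range is limited). The gripper opens to 93 mm and grips with 3 to 60 N. Pads are 15 mm wide; open, the fingers measure 128 mm over their backs; the gripper's body (75 mm by 188 mm) begins 65 mm behind the grasp point.
Start: joints at [-1.362, 0.13, 1.488, -0, 1.523, -0.085], TCP at [0.174, -0.574, 0.219] pointing down, gripper open.
Joint ranges: [-2.96, 2.96], [-0.89, 2.26], [0.02, 2.5], [-1.34, 4.48], [0, 2.73], [-2.66, 2.66]. Speed limits (rad/s): [2.39, 2.39, 2.79, 3.14, 3.14, 3.14].

INTERFACE

Orientations are given as a rotation vector (axis times angle).
In Python, from station import r gives the robot as it stands. The module is installed in compiled form; this text tells all that it offers.
- The arm moves only by the shell command python3 -m handwheel 'ROWS' [FORCE]. ROWS is a JSON object of lists of equal length, an entry for each row: "delta_pos": the shift along the tool's x, y, z scaled (see below), a list of three; "dr": the turn, a rotation vector about the tool's x, y, z scaled (see below), a list of three; "jaw": the opening, from 0 (shut) to 1 (fully open). In form: {"delta_pos": [[dx, dy, dz], ...], "dr": [[rx, ry, rz], ...], "jaw": [jaw, ...]}. A call has 1 to 20 rows; each row is the pose to reach, as a shift and turn from the pose commanded when the call began, along the tool's axes at that moment, turning the shorter way round; what a row does not reach only later rows make up. The controller multiplies each number of a shift by 300 mm and each number of a turn by pi rad. A row lasts 1/12 s, in which the tool goes at most 41.7 mm and 7.16 degrees, less where a joint would pass 70% of its speed; a pose out of reach is approached as far as the arm can. A call with a number of a shift or a turn outside -1 to 1 is refused whole. A call with a gripper value outside its range is refused whole. The fingers move at their own pace and stop on an object; FORCE is the grip in N (left out, the last holds). Time passes only in rows, so rows that repeat a pose let the fingers close. It gives the time, the measured TCP pose, the force, the opening and the grip force at its end, in the units of the state.
- r.observe(): the state, without advancing time (a new reading comes with each control period).
- r.grab_frame(name): name is "side" or "top"; returns a dict with "frame" (384x512x3 uint8, blue, green, red), "fx", "fy", "cx", "cy" (pixels), "k1" (the pictures are not rectified: a ray, as slopes to the right and down, at radius r is drawn at 1 + k1 r^2 times it, then the intrinsics apply), "cam_to_world" (4x4, takes a point from camera to world coordinates). Camera axes: x right, y down, z forward; pixel columns grow to the right and rows downward; lengths in m; the calibration is good to about 2 mm. A picture is of the moment at which its call begins. There is no depth.
- r.finish_job(): hands the job in; it is judged then, once.
The state is a dict: "t": time; "q": joint angles; "qd": joint speeds; "joint_torque": joint torques, N m; "eef_pos": TCP position; "tool_rot": TCP orientation; "contact_force": force on the tool from outside, world axes, zero at the start; "torque": the same for the moment, N m; "gripper_width": opening from 0.0 (shut) to 1.0 (fully open); "grasp_force": force on a finger pad.
Only numpy, scipy, OpenCV 4.12 (cv2) and the standard library are available. Lean on these libraries where they do the work, as an engineer would, in place of code of your own. Each camera call takes 0.05 s, during which the arm holds its last target. There are 200 camera calls.

TASK

Set the finished circuit board gently down between the white corner pieces on the floor of the open test box, with its white terminal block towards the lid's hinge. Then lower the blue lid closed without letting it slam, and once it is shut press the orange catch on it all the way down. Leave the solder spool, the tip cleaner and the screwdriver where they are.

Things in the scene. Friction and masses are not known exactly. Their poses are not given: they have to be found in the camera images.
- test_box: Grey open-topped test box fixed to the bench, outside 150 (x) x 170 (y) x 55 mm high, walls and floor 6 mm thick, so inside 138 x 158 mm. Origin: centre of its underside. Its +x side carries the hinge; its -x side is the front. Starts turned up to 0.3 rad either way.
- nest (a point): Centre of the box's inner floor, 6 mm above the bench, axes as the box: the board's origin belongs here. Four white L-shaped corner pieces, 10 mm high, stand around it and leave a 108 (x) x 78 (y) mm place for the 100 x 70 mm board (4 mm play each side).
- lid (a joint): Blue lid angle in rad: 0 closed flat on the box, 1.62 to 1.85 at the start (upright, leaning slightly back), stop at 1.9. The hinge is stiff: the lid stays where it is left, and takes 0.5 to 3 N at its free edge to move. The lid is 150 mm from hinge to free edge, 170 mm wide, 8 mm thick, 0.25 kg.
- lid_hinge (a point): Middle of the hinge line, at the far (+x) top rim of the box, 55.5 mm above the bench, on the lid's underside. Its axes turn with the lid: y is along the hinge; -x points from the hinge to the free edge; z is out of the lid's outer (top when closed) face, 8 mm from the underside.
- lid_edge (a point): Middle of the lid's free edge, on its outer face.
- catch (a joint): Travel of the orange push-down catch in m: 0 standing out, 0.008 fully down. It is moved by about 8 N, has no spring and stays where it is pushed.
- catch_top (a point): Centre of the outer face of the orange catch, a 16 (along the lid) x 40 (across) mm block on the lid's outer face, on the middle line and 20 mm from the free edge. It stands 14 mm out of the lid at the start and 6 mm when fully down. It slides square to the lid.
- board: Green circuit board 100 (x) x 70 (y) mm, 0.1 to 0.2 kg, loose on the blue mat, turned up to 0.7 rad. Origin: centre, at the tips of its 5 mm feet; the plate is 5 to 8 mm above that. Grip the finned aluminium heatsink in its middle, 34 (x) x 24 (y) mm, 8 to 38 mm above the origin; along y beside it the plate is bare. Capacitors at the -x end, up to 21 mm high.
- terminal (a point): Top of the board's white terminal block (10 x 50 x 11 mm), at the board's +x end, 42 mm from the middle.
- mat: Blue mat 170 x 150 x 3 mm fixed on the bench, on which the board starts. Origin: centre of its underside.
- spool: Bystander: solder spool standing on end, 56 mm across, 40 mm high; origin at the centre of its underside.
- cleaner: Bystander: round black tip cleaner with a brass pad, 72 mm across, 39 mm high; origin at the centre of its underside.
- screwdriver: Bystander: screwdriver lying on the bench.
Things that resemble listed ones, but are neither listed nor needed, are in the scene too. What is shaped like the board but pink or purple is not meant.

How it is judged:
By the outcome, as a careful person would: the job done as asked, in the order asked, and still so for the second after the job is handed in, with the robot touching nothing.
It also fails if it takes over 67 s, if anything falls off the work surface, if the arm or the gripper's body presses on something with over 40 N, if the wrist force passes 120 N, or if a joint passes its speed limit or range.

## Working session

There is one attempt and no reset: what is moved stays moved. The work goes in short steps, Python scripts to look and compute and a shell command to move; the robot and the scene stay as the last step left them, time stands still between calls to the robot, and variables do not carry over. Pictures are saved under pics/ and viewed, at most 10 in all, crops included, and the job is handed in when it is done.

```bash
mkdir -p pics
python3 - <<'E'
from station import r
import cv2,numpy as np,pickle
d={}
for n in("side","top"):
    f=r.grab_frame(n);d[n]=f;cv2.imwrite(f"pics/{n}0.png",f["frame"])
    print(n,f["fx"],f["fy"],f["cx"],f["cy"],f["k1"]);print(np.round(f["cam_to_world"],4))
pickle.dump(d,open("f0.pkl","wb"))
print(r.observe())
E
```

```text
side 403.82582654425323 403.82582654425323 257.1686540986626 200.54726429747168 -0.033331138932215267
[[ 0.9491 -0.2347  0.21    0.3692]
 [-0.3145 -0.6714  0.671  -0.7301]
 [-0.0165 -0.7029 -0.7111  0.7603]
 [ 0.      0.      0.      1.    ]]
top 423.898272678507 423.898272678507 254.84478932227805 184.22563523505735 -0.12990355524887287
[[-0.0974 -0.9739  0.2052  0.3726]
 [-0.9952  0.0959 -0.0172 -0.094 ]
 [-0.0029 -0.2059 -0.9786  0.9612]
 [ 0.      0.      0.      1.    ]]
{'t': 0.1, 'q': array([-1.36240556e+00,  1.31104571e-01,  1.48916102e+00,  5.52716903e-06,
        1.52303844e+00, -8.54046217e-02]), 'qd': array([-0.00120831, -0.00143205, -0.00280407,  0.00091756,  0.00110889,
        0.0006231 ]), 'joint_torque': array([ 1.92603453e-03, -5.61342108e+01, -4.93097270e+01,  7.71171483e-02,
        2.91712809e-02, -4.33390812e-05]), 'eef_pos': array([ 0.17366371, -0.57376802,  0.21768621]), 'tool_rot': array([-3.10606744e+00, -4.59584268e-01,  1.56461729e-04]), 'contact_force': array([ 1.44167313, -0.31606915, -0.53446871]), 'torque': array([-0.032718  ,  0.00156535, -0.02806988]), 'grasp_force': 0.0, 'gripper_width': 1.0007610877998594}
```

View pics/top0.png

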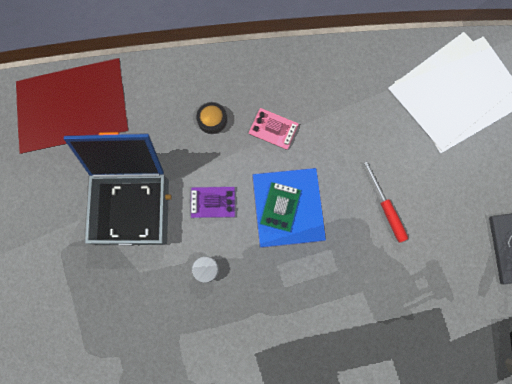

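View pics/side0.png

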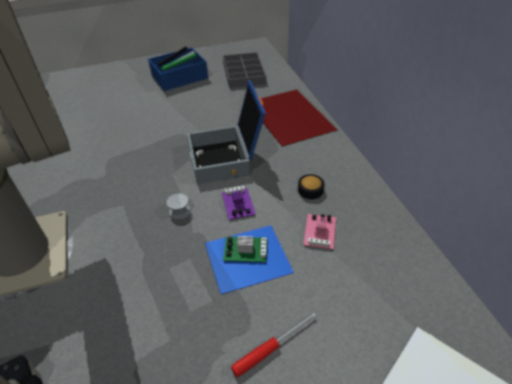

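The top view shows the green board on the blue mat at (281,207), with its white terminal at (286,188). Lookalikes are the pink board at (274,128) and the purple one at (213,202). The box is at (125,208), hinge up (+x). In the side view the green board is at (246,249) and the box at (220,155). I'll use enlarged crops to choose and measure.

```bash
python3 - <<'E'
import cv2,numpy as np,pickle
d=pickle.load(open("f0.pkl","rb"))
def crop(n,x,y,w,h,s=5):
    c=cv2.resize(d[n]["frame"][y:y+h,x:x+w],None,fx=s,fy=s,interpolation=cv2.INTER_CUBIC)
    for i in range(0,w,10):
        cv2.line(c,(i*s,0),(i*s,6),(0,255,255),1); cv2.putText(c,str(x+i),(i*s,16),0,.32,(0,255,255),1)
    for i in range(0,h,10):
        cv2.line(c,(0,i*s),(6,i*s),(0,255,255),1); cv2.putText(c,str(y+i),(8,i*s+4),0,.32,(0,255,255),1)
    return c
cv2.imwrite("pics/top_c.png",np.hstack([crop("top",60,128,112,120,4),crop("top",256,170,50,80,6)]))
cv2.imwrite("pics/side_c.png",np.hstack([crop("side",180,78,90,110,5),crop("side",216,228,60,92,6)[:550,:345]]))
E
cat > h.py <<'E'
import cv2,numpy as np,pickle
def ray(f,u,v):
    K=np.array([[f["fx"],0,f["cx"]],[0,f["fy"],f["cy"]],[0,0,1]])
    p=cv2.undistortPoints(np.array([[[u,v]]],float),K,np.array([f["k1"],0,0,0,0]))[0,0]
    T=f["cam_to_world"];return T[:3,3],T[:3,:3]@np.array([*p,1.])
def at(f,uv,z):
    o,d=ray(f,*uv);return o+d*(z-o[2])/d[2]
def tri(fa,a,fb,b):
    o1,d1=ray(fa,*a);o2,d2=ray(fb,*b)
    s=np.linalg.lstsq(np.c_[d1,-d2],o2-o1,rcond=None)[0]
    p,q=o1+d1*s[0],o2+d2*s[1];return (p+q)/2,np.linalg.norm(p-q)
def proj(f,P):
    K=np.array([[f["fx"],0,f["cx"]],[0,f["fy"],f["cy"]],[0,0,1]]);M=np.linalg.inv(f["cam_to_world"])
    return cv2.projectPoints(np.array(P,float).reshape(-1,3),cv2.Rodrigues(M[:3,:3])[0],M[:3,3],K,np.array([f["k1"],0,0,0,0]))[0][:,0]
E
```

```text
(no output)
```

View pics/top_c.png

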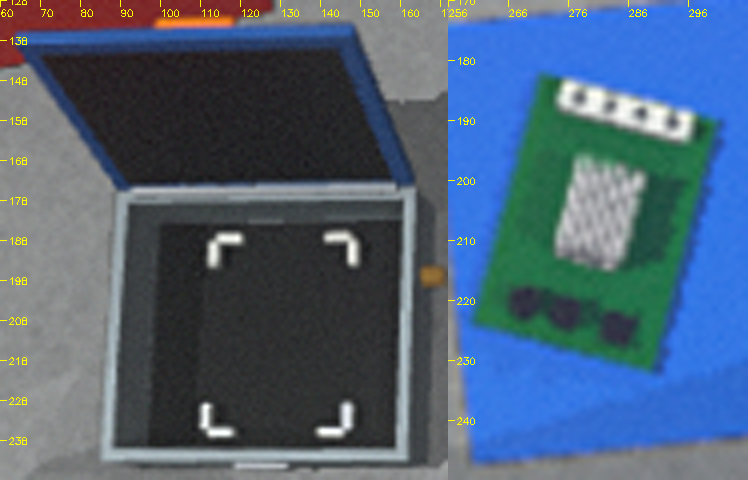

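View pics/side_c.png

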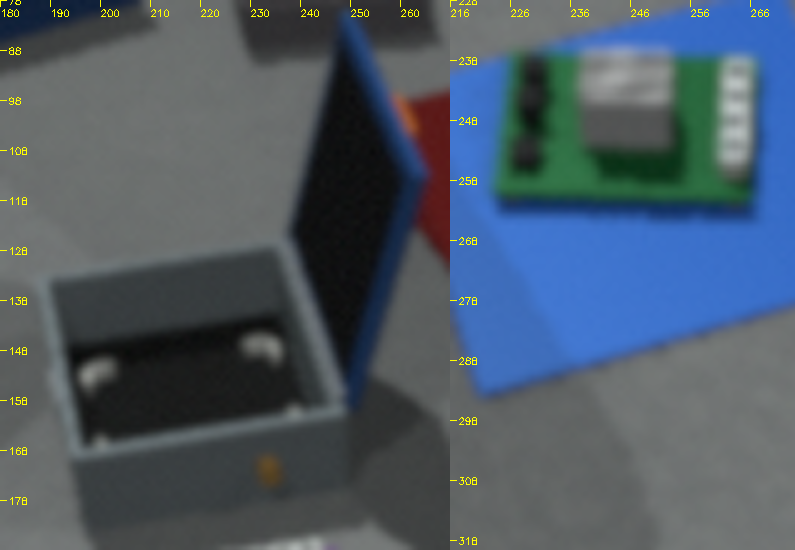

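The crops confirm the choice. The green board has its white terminal at its upper end in top (~(285,186)), a heatsink at (282,205) and capacitors below. In the side view its terminal is on the right (263,247). The box rim corners, the lid edge and the four white corner pieces are readable. Next I fit poses from both views.

```bash
cat > fit.py <<'E'
from h import *
from scipy.optimize import least_squares as LS
d=pickle.load(open("f0.pkl","rb"));T,S=d["top"],d["side"]
print("tri heatsink top (4 corners) far-l,far-r,near..:")
# +x+y,+x-y,-x-y,-x+y order
hsT=[(277.7,195.8),(289.3,198.7),(282.7,215),(273.8,213)]
hsS=[(253,236.3),(253,245),(238,244.2),(238.8,235.8)]
plT=[(271.7,182.5),(301.3,190),(290.7,232),(260.5,224.2)]
plS=[(266.8,237.5),(266.3,262.2),(223.8,260.2),(226,237.5)]
rimT=[(89.5,176.2),(163.2,175),(161.5,243),(85.5,243)]
rimS=[(236.6,126),(249,159),(195,169.6),(190,134.6)]
for nm,a,b in(("hs",hsT,hsS),("plate",plT,plS),("rim",rimT,rimS),("lidedge",[(65.5,137.5),(148,134.3)],[(249,80),(265,113.6)])):
    for p,q in zip(a,b):
        X,e=tri(T,p,S,q);print(nm,np.round(X,4),round(e,4))
def sq(w,h,z):return np.array([[w/2,h/2,z],[w/2,-h/2,z],[-w/2,-h/2,z],[-w/2,h/2,z]])
def place(p,P):
    c,s=np.cos(p[2]),np.sin(p[2]);return P@np.array([[c,s,0],[-s,c,0],[0,0,1]])+[p[0],p[1],p[3] if len(p)>3 else 0]
def res(p,sets):
    return np.concatenate([(proj(f,place(p,P))-np.array(o)).ravel() for f,P,o in sets])
B=[(T,sq(.1,.07,.008),plT),(S,sq(.1,.07,.008),plS),(T,sq(.034,.024,.038),hsT),(S,sq(.034,.024,.038),hsS)]
X=[(T,sq(.15,.17,.055),rimT),(S,sq(.15,.17,.055),rimS)]
nT=[(112.5,187),(149.2,186.7),(148,236.7),(110.5,236.)]
for nm,s,p0 in(("board",B,[.5,-.15,0,.003]),("box",X,[.5,.2,0]),("boxz",X,[.5,.2,0,0]),("boxT",X[:1],[.5,.2,0]),("boxS",X[1:],[.5,.2,0]),("boardT",B[::2],[.5,-.15,0]),("boardS",B[1::2],[.5,-.15,0])):
    if nm in("boardT","boardS"): s=[(f,P+[0,0,.003],o) for f,P,o in s]
    q=LS(res,p0,args=(s,),loss="soft_l1");print(nm,np.round(q.x,4),"maxres",np.abs(q.fun).max().round(2))
    if nm=="box":pb=q.x
n=np.array([at(T,u,.016) for u in nT]);print("nest from corners",n.mean(0).round(4),(n[0]-n[3]).round(4),(n[0]-n[1]).round(4))
def lid(a,y,z=.0):
    a=a  # -x dir rotated up by a
    return np.array([.075-.15*np.cos(a)+z*np.sin(a), y, .0555+.15*np.sin(a)+z*np.cos(a)])
f=lambda a:np.concatenate([(proj(S,place(pb,np.array([lid(a[0],.085),lid(a[0],-.085)])))-[(249,80),(265,113.6)]).ravel(),(proj(T,place(pb,np.array([lid(a[0],.085,.008),lid(a[0],-.085,.008)])))-[(65.5,137.5),(148,134.3)]).ravel()])
q=LS(f,[1.7]);print("lid",q.x,q.fun.round(1))
E
python3 fit.py
```

```text
tri heatsink top (4 corners) far-l,far-r,near..:
hs [ 0.5354 -0.1579  0.0407] 0.0015
hs [ 0.5269 -0.1826  0.0413] 0.0026
hs [ 0.4948 -0.1647  0.0353] 0.006
hs [ 0.5016 -0.1455  0.0402] 0.0082
plate [ 0.5723 -0.1495  0.0122] 0.001
plate [ 0.5484 -0.2153  0.0094] 0.0004
plate [ 0.4566 -0.18    0.0116] 0.0034
plate [ 0.4803 -0.1145  0.0084] 0.0017
rim [0.6183 0.2579 0.0534] 0.0012
rim [0.6034 0.0885 0.06  ] 0.003
rim [0.4558 0.1019 0.0539] 0.0032
rim [0.4737 0.2734 0.0456] 0.0083
lidedge [0.6593 0.2474 0.2036] 0.0007
lidedge [0.6505 0.0866 0.1957] 0.0004
board [ 0.5146 -0.164  -0.3609  0.0023] maxres 2.54
box [ 0.5367  0.1795 -0.0813] maxres 3.2
boxz [ 0.5371  0.1806 -0.0816 -0.0027] maxres 2.99
boxT [ 0.5358  0.1796 -0.0839] maxres 0.44
boxS [ 0.5386  0.1792 -0.0782] maxres 2.62
boardT [ 0.5131 -0.1639 -0.3602] maxres 2.21
boardS [ 0.5161 -0.1644 -0.3582] maxres 0.87
nest from corners [0.5358 0.1788 0.016 ] [ 0.1129 -0.0084  0.    ] [0.0077 0.0863 0.    ]
lid [1.84123152] [-1.2  0.  -2.2 -0.8 -2.  -2.1  0.6 -1.4]
```

```bash
cat > go.py <<'E'
# usage: go.py x y z yaw [tilt about tool y]: prints shift/turn in move units from present pose
import sys,numpy as np
from scipy.spatial.transform import Rotation as R
from station import r
o=r.observe();a=[float(v) for v in sys.argv[1:]]
R0=R.from_rotvec(o["tool_rot"]);p=np.array(o["eef_pos"])
Rt=R.from_euler("z",a[3])*R.from_euler("x",np.pi)*R.from_euler("y",a[4] if len(a)>4 else 0)
D=R0.inv()
print("pos",p.round(4),"d",(D.apply(np.array(a[:3])-p)/.3).round(4),"dr",((D*Rt).as_rotvec()/np.pi).round(4),"t",o["t"],"F",np.round(o["contact_force"],1),"w",round(o["gripper_width"],3),"q",np.round(o["q"],2))
E
python3 go.py 0.5143 -0.164 0.13 -0.361
```

```text
pos [ 0.1737 -0.5738  0.2177] d [ 1.4823 -0.9781  0.2942] dr [-5.000e-04  1.000e-04  2.084e-01] t 0.1 F [ 1.4 -0.3 -0.5] w 1.001 q [-1.36  0.13  1.49  0.    1.52 -0.09]
```

```bash
python3 -m handwheel '{"delta_pos":[[0.37,-0.25,0.0],[0.74,-0.49,0.0],[0.74,-0.49,0.0],[0.74,-0.49,0.0],[0.74,-0.49,0.0],[0.74,-0.49,0.0],[0.74,-0.49,0.0],[0.74,-0.49,0.0],[0.74,-0.49,0.0]],"dr":[[0,0,0.03],[0,0,0.1],[0,0,0.1],[0,0,0.1],[0,0,0.1],[0,0,0.1],[0,0,0.1],[0,0,0.1],[0,0,0.1]],"jaw":[0.6,0.6,0.6,0.6,0.6,0.6,0.6,0.6,0.6]}' 15; python3 go.py 0.5143 -0.164 0.12 -0.361
```

```text
t: 0.85
eef_pos: [0.3441, -0.3686, 0.2184]
tool_rot: [-3.141, 0.028, 0.001]
contact_force: [-0.2, -0.3, -0.9]
gripper_width: 0.602
grasp_force: 0.0
pos [ 0.3441 -0.3686  0.2184] d [ 0.5554 -0.6919  0.3277] dr [0.     0.0002 0.1092] t 0.85 F [-0.2 -0.3 -0.9] w 0.602 q [-0.92 -0.13  1.75 -0.    1.52  0.67]
```

```bash
python3 -m handwheel '{"delta_pos":[[0.28,-0.35,0.1],[0.555,-0.692,0.2],[0.555,-0.692,0.328],[0.555,-0.692,0.328],[0.555,-0.692,0.328],[0.555,-0.692,0.328],[0.555,-0.692,0.328],[0.555,-0.692,0.328],[0.555,-0.692,0.328],[0.555,-0.692,0.328]],"dr":[[0,0,0.03],[0,0,0.109],[0,0,0.109],[0,0,0.109],[0,0,0.109],[0,0,0.109],[0,0,0.109],[0,0,0.109],[0,0,0.109],[0,0,0.109]],"jaw":[0.6,0.6,0.6,0.6,0.6,0.6,0.6,0.6,0.6,0.6]}' 15; python3 go.py 0.5143 -0.164 0.018 -0.361
```

```text
t: 1.68
eef_pos: [0.5139, -0.1664, 0.1199]
tool_rot: [3.089, -0.567, -0.002]
contact_force: [-0.2, -1.1, 0.5]
gripper_width: 0.6
grasp_force: 0.0
pos [ 0.5139 -0.1664  0.1199] d [-0.0013 -0.0083  0.3398] dr [ 0.0002  0.0003 -0.0007] t 1.6833 F [-0.2 -1.1  0.5] w 0.6 q [-0.41  0.04  1.77 -0.    1.34  1.53]
```

```bash
python3 -m handwheel '{"delta_pos":[[0,-0.0,0.05],[0,-0.0,0.12],[0,-0.0,0.19],[0,-0.0,0.25],[0,-0.0,0.3],[0,-0.0,0.32],[0,0,0.34],[0,0,0.34],[0,0,0.34]],"dr":[[0,0,0],[0,0,0],[0,0,0],[0,0,0],[0,0,0],[0,0,0],[0,0,0],[0,0,0],[0,0,0]],"jaw":[0.6,0.6,0.6,0.6,0.6,0.6,0.6,0.6,0.6]}' 15; python3 go.py 0.5143 -0.164 0.018 -0.361
python3 - <<'E'
from station import r
import cv2,numpy as np
s=r.grab_frame("side")["frame"][160:290,180:330];t=r.grab_frame("top")["frame"][140:270,220:350]
cv2.imwrite("pics/g1.png",np.hstack([cv2.resize(s,(400,346)),cv2.resize(t,(346,346))]))
E
```

```text
t: 2.43
eef_pos: [0.5147, -0.1661, 0.0192]
tool_rot: [3.089, -0.568, 0.002]
contact_force: [0.4, 0.4, -0.6]
gripper_width: 0.599
grasp_force: 0.0
pos [ 0.5147 -0.1661  0.0192] d [-0.0039 -0.0061  0.004 ] dr [ 0.     -0.0004 -0.0009] t 2.4333 F [ 0.4  0.4 -0.6] w 0.599 q [-0.41  0.16  1.84 -0.    1.14  1.53]
```

View pics/g1.png

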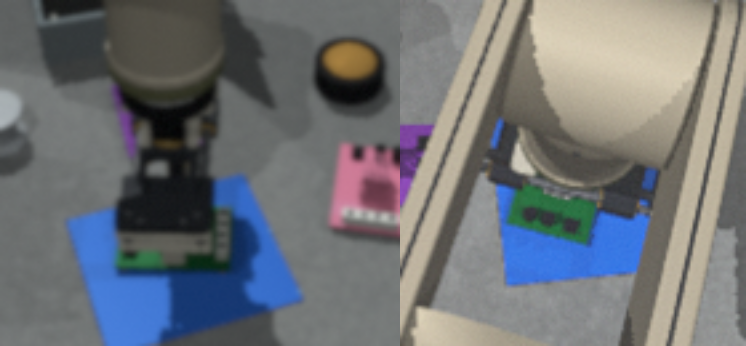

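The gripper straddles the heatsink at the board's middle, and the board is undisturbed (side (165,240) in the picture). I'll close and lift.

```bash
python3 -m handwheel '{"delta_pos":[[-0.003,-0.006,0],[-0.003,-0.006,0],[-0.003,-0.006,0],[-0.003,-0.006,0],[-0.003,-0.006,0],[-0.003,-0.006,0],[-0.003,-0.006,0],[-0.003,-0.006,-0.03],[-0.003,-0.006,-0.1],[-0.003,-0.006,-0.2],[-0.003,-0.006,-0.3],[-0.003,-0.006,-0.4],[-0.003,-0.006,-0.45],[-0.003,-0.006,-0.48],[-0.003,-0.006,-0.48],[-0.003,-0.006,-0.48]],"dr":[[0,0,0],[0,0,0],[0,0,0],[0,0,0],[0,0,0],[0,0,0],[0,0,0],[0,0,0],[0,0,0],[0,0,0],[0,0,0],[0,0,0],[0,0,0],[0,0,0],[0,0,0],[0,0,0]],"jaw":[0.4,0.2,0.15,0.15,0.15,0.15,0.15,0.15,0.15,0.15,0.15,0.15,0.15,0.15,0.15,0.15]}' 25; python3 go.py 0.535 0.179 0.17 -0.083
```

```text
t: 3.87
eef_pos: [0.514, -0.1631, 0.1619]
tool_rot: [-3.09, 0.567, 0.0]
contact_force: [0.3, -0.6, -1.5]
gripper_width: 0.256
grasp_force: 25.0
pos [ 0.514  -0.1631  0.1619] d [-0.3393 -1.0909 -0.027 ] dr [-0.      0.0001 -0.0891] t 3.8667 F [ 0.3 -0.6 -1.5] w 0.256 q [-0.4   0.    1.73 -0.    1.41  1.53]
```

```bash
python3 -m handwheel '{"delta_pos":[[-0.02,-0.06,0],[-0.05,-0.16,0],[-0.09,-0.28,0],[-0.13,-0.41,0],[-0.17,-0.54,0],[-0.21,-0.67,0],[-0.25,-0.8,0],[-0.28,-0.9,0],[-0.3,-0.96,0],[-0.31,-0.99,0],[-0.31,-0.99,0]],"dr":[[0,0,-0.01],[0,0,-0.02],[0,0,-0.03],[0,0,-0.04],[0,0,-0.05],[0,0,-0.06],[0,0,-0.07],[0,0,-0.08],[0,0,-0.089],[0,0,-0.089],[0,0,-0.089]],"jaw":[0.15,0.15,0.15,0.15,0.15,0.15,0.15,0.15,0.15,0.15,0.15]}' 25; python3 go.py 0.535 0.179 0.12 -0.083
```

```text
t: 4.78
eef_pos: [0.5313, 0.149, 0.1601]
tool_rot: [3.139, -0.128, -0.005]
contact_force: [-0.4, 0.5, -1.2]
gripper_width: 0.256
grasp_force: 25.0
pos [0.5313 0.149  0.1601] d [ 0.0046 -0.1007  0.1337] dr [0.0002 0.0011 0.0005] t 4.7833 F [-0.4  0.5 -1.2] w 0.256 q [0.18 0.04 1.69 0.   1.41 1.83]
```

```bash
python3 -m handwheel '{"delta_pos":[[0,-0.04,0.03],[0.005,-0.09,0.08],[0.005,-0.101,0.12],[0.005,-0.101,0.134],[0.005,-0.101,0.134],[0.005,-0.101,0.134],[0.005,-0.101,0.134]],"dr":[[0,0,0],[0,0,0],[0,0,0],[0,0,0],[0,0,0],[0,0,0],[0,0,0]],"jaw":[0.15,0.15,0.15,0.15,0.15,0.15,0.15]}' 25
python3 - <<'E'
from station import r
import cv2,numpy as np,pickle
f=r.grab_frame("side");g=r.grab_frame("top");pickle.dump({"side":f,"top":g},open("f1.pkl","wb"))
def crop(F,x,y,w,h,s):
    c=cv2.resize(F[y:y+h,x:x+w],None,fx=s,fy=s,interpolation=cv2.INTER_CUBIC)
    for i in range(0,w,10): cv2.putText(c,str(x+i),(i*s,10),0,.32,(0,255,255),1)
    for i in range(0,h,10): cv2.putText(c,str(y+i),(0,i*s+4),0,.32,(0,255,255),1)
    return c
cv2.imwrite("pics/b1.png",np.hstack([crop(f["frame"],180,70,80,110,5),crop(g["frame"],80,140,90,110,4)[:440] if 0 else cv2.copyMakeBorder(crop(g["frame"],80,140,90,110,4),0,110,0,0,0)]))
E
python3 go.py 0.535 0.179 0.03 -0.083
```

```text
t: 5.37
eef_pos: [0.5371, 0.1768, 0.1226]
tool_rot: [3.139, -0.132, 0.001]
contact_force: [1.0, 0.7, -0.9]
gripper_width: 0.252
grasp_force: 25.0
pos [0.5373 0.1771 0.123 ] d [-0.0087 -0.0054  0.3101] dr [-0.0001 -0.0005 -0.0003] t 5.4667 F [ 0.2 -0.3 -1.1] w 0.257 q [ 0.23  0.1   1.7  -0.    1.34  1.88]
```

View pics/b1.png

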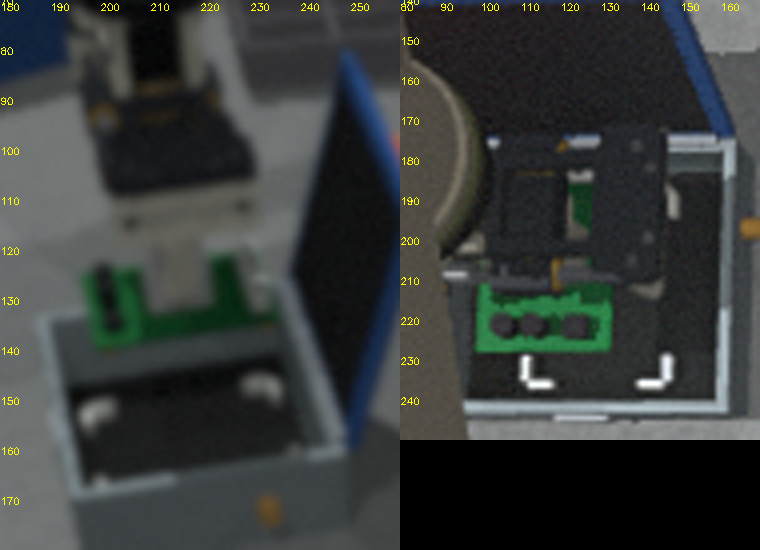

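The board hangs above the box with its terminal on the hinge side. Top shows its front corners at (99.2,227.5) and (132.7,227.5), and side its near corners at (199,139.6) and (235,134).

Run:
```python
from h import *
d=pickle.load(open("f1.pkl","rb"));T,S=d["top"],d["side"]
from scipy.optimize import least_squares as LS
a=at(T,(99.2,227.5),.115);b=at(T,(132.7,227.5),.115);print(a,b)
y=np.arctan2(-(a-b)[0],(a-b)[1]);print("w",np.linalg.norm(a-b),"yaw",y,"centre",(a+b)/2+.05*np.array([np.cos(y),np.sin(y),0]))
for p in[(199,139.6),(235,134)]:print(at(S,p,.115))
print(tri(T,(132.7,227.5),S,(199,139.6)))
```

```text
[0.49137474 0.21566821 0.115     ] [0.48516049 0.14582493 0.115     ]
w 0.07011918900105225 yaw -0.08874050327610308 centre [0.53807087 0.17631537 0.115     ]
[0.48550992 0.14602831 0.115     ]
[0.58269179 0.13773961 0.115     ]
(array([0.48530776, 0.14577452, 0.11517214]), np.float64(0.00033772719152881225))
```

```bash
python3 -m handwheel '{"delta_pos":[[-0.004,-0.004,0.0],[-0.008,-0.008,0.02],[-0.008,-0.008,0.07],[-0.008,-0.008,0.13],[-0.008,-0.008,0.19],[-0.008,-0.008,0.24],[-0.008,-0.008,0.26],[-0.008,-0.008,0.26],[-0.008,-0.008,0.26]],"dr":[[0,0,0],[0,0,0],[0,0,0],[0,0,0],[0,0,0],[0,0,0],[0,0,0],[0,0,0],[0,0,0]],"jaw":[0.15,0.15,0.15,0.15,0.15,0.15,0.15,0.15,0.15]}' 25; python3 go.py 0.5352 0.1797 0.022 -0.083
```

```text
t: 6.22
eef_pos: [0.5344, 0.1803, 0.0442]
tool_rot: [3.139, -0.131, -0.0]
contact_force: [-0.5, -1.0, -0.6]
gripper_width: 0.258
grasp_force: 25.0
pos [0.5344 0.1803 0.0442] d [0.0028 0.0018 0.074 ] dr [ 0.      0.0001 -0.    ] t 6.2167 F [-0.5 -1.  -0.6] w 0.258 q [0.23 0.19 1.76 0.   1.2  1.89]
```

```bash
python3 -m handwheel '{"delta_pos":[[0.003,0.002,0.01],[0.003,0.002,0.02],[0.003,0.002,0.03],[0.003,0.002,0.04],[0.003,0.002,0.048],[0.003,0.002,0.054],[0.003,0.002,0.06],[0.003,0.002,0.064],[0.003,0.002,0.067],[0.003,0.002,0.067]],"dr":[[0,0,0],[0,0,0],[0,0,0],[0,0,0],[0,0,0],[0,0,0],[0,0,0],[0,0,0],[0,0,0],[0,0,0]],"jaw":[0.15,0.15,0.15,0.15,0.15,0.15,0.15,0.15,0.15,0.15]}' 25; python3 go.py 0.5352 0.1797 0.022 -0.083
```

```text
t: 7.05
eef_pos: [0.5352, 0.1795, 0.0237]
tool_rot: [3.139, -0.131, -0.0]
contact_force: [0.2, 0.3, -1.1]
gripper_width: 0.255
grasp_force: 25.0
pos [0.5352 0.1795 0.0237] d [-0.0001 -0.0008  0.0058] dr [ 0.      0.0001 -0.0001] t 7.05 F [ 0.2  0.3 -1.1] w 0.255 q [ 0.23  0.22  1.76 -0.    1.16  1.89]
```

```bash
python3 -m handwheel '{"delta_pos":[[0,0,0.002],[0,0,0.004],[0,0,0.005],[0,0,0.006],[0,0,0.006]],"dr":[[0,0,0],[0,0,0],[0,0,0],[0,0,0],[0,0,0]],"jaw":[0.15,0.15,0.15,0.15,0.15]}' 25;python3 -m handwheel '{"delta_pos":[[0,0,0.001],[0,0,0.002],[0,0,0.003],[0,0,0.003]],"dr":[[0,0,0],[0,0,0],[0,0,0],[0,0,0]],"jaw":[0.15,0.15,0.15,0.15]}' 25
```

```text
t: 7.47
eef_pos: [0.5353, 0.1795, 0.0221]
tool_rot: [-3.139, 0.131, -0.0]
contact_force: [-0.3, -0.2, -1.4]
gripper_width: 0.257
grasp_force: 25.0
t: 7.8
eef_pos: [0.5353, 0.1795, 0.0213]
tool_rot: [-3.139, 0.131, -0.0]
contact_force: [0.0, 0.5, -0.5]
gripper_width: 0.255
grasp_force: 25.0
```

```bash
python3 -m handwheel '{"delta_pos":[[0,0,0.001],[0,0,0.002],[0,0,0.003],[0,0,0.003]],"dr":[[0,0,0],[0,0,0],[0,0,0],[0,0,0]],"jaw":[0.15,0.15,0.15,0.15]}' 25;python3 go.py 0.5352 0.1795 0.1 -0.083
```

```text
t: 8.13
eef_pos: [0.5354, 0.1795, 0.0213]
tool_rot: [3.139, -0.131, -0.0]
contact_force: [-5.6, -1.3, 9.3]
gripper_width: 0.257
grasp_force: 25.0
pos [0.5354 0.1795 0.0213] d [-6.000e-04  2.000e-04 -2.624e-01] dr [ 0.  0. -0.] t 8.1333 F [-5.6 -1.3  9.3] w 0.257 q [ 0.23  0.22  1.77 -0.    1.16  1.89]
```

```bash
python3 -m handwheel '{"delta_pos":[[0,0,-0.002],[0,0,-0.002],[0,0,-0.002],[0,0,-0.002],[0,0,-0.002],[0,0,-0.002],[0,0,-0.03],[0,0,-0.09],[0,0,-0.17],[0,0,-0.27],[0,0,-0.38],[0,0,-0.48],[0,0,-0.58],[0,0,-0.62],[0,0,-0.64],[0,0,-0.64]],"dr":[[0,0,0],[0,0,0],[0,0,0],[0,0,0],[0,0,0],[0,0,0],[0,0,0],[0,0,0],[0,0,0],[0,0,0],[0,0,0],[0,0,0],[0,0,0],[0,0,0],[0,0,0],[0,0,0]],"jaw":[0.26,0.3,0.35,0.4,0.45,0.45,0.45,0.45,0.45,0.45,0.45,0.45,0.45,0.45,0.45,0.45]}' 25; python3 go.py 0.5352 0.1795 0.25 -0.083
```

```text
t: 9.47
eef_pos: [0.536, 0.1797, 0.2137]
tool_rot: [-3.138, 0.131, -0.004]
contact_force: [0.0, -0.4, -0.2]
gripper_width: 0.45
grasp_force: 0.0
pos [0.536  0.1797 0.2137] d [-0.0022  0.0008 -0.1211] dr [-0.0002 -0.0007 -0.0001] t 9.4667 F [ 0.  -0.4 -0.2] w 0.45 q [0.23 0.04 1.6  0.   1.51 1.89]
```

```bash
python3 go.py 0.696 0.1155 0.29 -0.083
python3 - <<'E'
from station import r
import cv2
f=r.grab_frame("side")["frame"][70:190,170:290];cv2.imwrite("pics/p1.png",cv2.resize(f,(600,600),interpolation=cv2.INTER_CUBIC))
E
```

```text
pos [0.536  0.1797 0.2137] d [ 0.5499  0.1688 -0.2533] dr [-0.0002 -0.0007 -0.0001] t 9.4667 F [ 0.  -0.4 -0.2] w 0.45 q [0.23 0.04 1.6  0.   1.51 1.89]
```

View pics/p1.png

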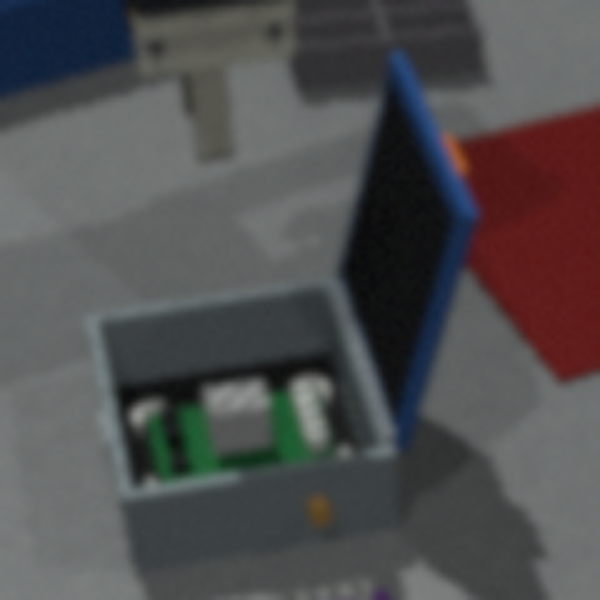

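The board lies flat in the nest with its terminal towards the hinge (picture (310,410)), inside the corner pieces. Next I take the arm over the lid to its back, with the fingers shut.

```bash
python3 -m handwheel '{"delta_pos":[[0,0,-0.06],[0,0,-0.15],[0.0,0.0,-0.22],[0.06,0.02,-0.253],[0.15,0.05,-0.253],[0.25,0.08,-0.253],[0.36,0.11,-0.253],[0.45,0.14,-0.253],[0.51,0.16,-0.253],[0.55,0.169,-0.253],[0.55,0.169,-0.253],[0.55,0.169,-0.253],[0.55,0.169,-0.253]],"dr":[[0,0,0],[0,0,0],[0,0,0],[0,0,0],[0,0,0],[0,0,0],[0,0,0],[0,0,0],[0,0,0],[0,0,0],[0,0,0],[0,0,0],[0,0,0]],"jaw":[0.2,0,0,0,0,0,0,0,0,0,0,0,0]}' 10; python3 go.py 0.696 0.1155 0.17 -0.083
```

```text
t: 10.6
eef_pos: [0.6945, 0.1156, 0.2863]
tool_rot: [3.139, -0.13, -0.005]
contact_force: [0.7, 0.5, 0.4]
gripper_width: 0.004
grasp_force: 0.0
pos [0.6945 0.1156 0.2863] d [ 6.100e-03 -2.000e-04  3.876e-01] dr [0.0001 0.001  0.    ] t 10.6 F [0.7 0.5 0.4] w 0.004 q [0.09 0.41 1.04 0.   1.7  1.75]
```

```bash
python3 -m handwheel '{"delta_pos":[[0.003,0,0.05],[0.006,0,0.13],[0.006,0,0.22],[0.006,0,0.3],[0.006,0,0.36],[0.006,0,0.388],[0.006,0,0.388],[0.006,0,0.388],[0.006,0,0.388]],"dr":[[0,0,0],[0,0,0],[0,0,0],[0,0,0],[0,0,0],[0,0,0],[0,0,0],[0,0,0],[0,0,0]],"jaw":[0,0,0,0,0,0,0,0,0]}' 10
python3 - <<'E'
import numpy as np
from station import r
from scipy.spatial.transform import Rotation as R
o=r.observe();p=o["eef_pos"];D=R.from_rotvec(o["tool_rot"]).inv();print(p,o["contact_force"])
L=.115
for a in np.r_[1.75,1.65,1.5:-.01:-.1]:
    bx=.075-L*np.cos(a)+.008*np.sin(a)+.0075;by=-.05;z=.0555+L*np.sin(a)+.008*np.cos(a)
    w=np.array([.5358+.9966*bx+.0829*by,.179-.0829*bx+.9966*by,z])
    print(round(a,2),w.round(4),(D.apply(w-p)/.3).round(3))
E
```

```text
t: 11.35
eef_pos: [0.6981, 0.1155, 0.1742]
tool_rot: [-3.138, 0.13, -0.005]
contact_force: [-1.0, -0.2, 0.8]
gripper_width: 0.007
grasp_force: 0.0
[0.69810137 0.11550399 0.17415423] [-1.04557692 -0.24708746  0.79156649]
1.75 [0.6421 0.12   0.1672] [-0.187  0.001  0.023]
1.65 [0.6309 0.1209 0.1695] [-0.225  0.001  0.015]
1.5 [0.6137 0.1223 0.1708] [-0.282  0.001  0.01 ]
1.4 [0.6023 0.1233 0.1702] [-0.321  0.001  0.012]
1.3 [0.5909 0.1242 0.1684] [-0.359  0.001  0.018]
1.2 [0.5798 0.1252 0.1656] [-0.396  0.001  0.027]
1.1 [0.569  0.1261 0.1616] [-0.432  0.001  0.041]
1.0 [0.5587 0.1269 0.1566] [-0.467  0.001  0.057]
0.9 [0.5489 0.1277 0.1506] [-0.499  0.001  0.077]
0.8 [0.5397 0.1285 0.1436] [-0.53   0.001  0.1  ]
0.7 [0.5314 0.1292 0.1357] [-0.558  0.001  0.127]
0.6 [0.5238 0.1298 0.127 ] [-0.583  0.001  0.155]
0.5 [0.5171 0.1304 0.1177] [-0.606  0.001  0.187]
0.4 [0.5114 0.1309 0.1077] [-0.625  0.001  0.22 ]
0.3 [0.5067 0.1312 0.0971] [-0.641  0.001  0.255]
0.2 [0.5031 0.1315 0.0862] [-0.653  0.001  0.291]
0.1 [0.5006 0.1318 0.0749] [-0.661  0.001  0.329]
-0.0 [0.4993 0.1319 0.0635] [-0.666  0.001  0.367]
```

```bash
python3 -m handwheel '{"delta_pos":[[-0.03,0,0.01],[-0.07,0,0.02],[-0.1,0,0.02],[-0.125,0,0.02],[-0.15,0,0.02],[-0.17,0,0.02],[-0.187,0,0.02],[-0.205,0,0.018],[-0.225,0,0.015],[-0.245,0,0.012],[-0.263,0,0.01],[-0.282,0,0.01],[-0.301,0,0.011],[-0.321,0,0.012],[-0.34,0,0.015],[-0.359,0,0.018],[-0.378,0,0.022],[-0.396,0,0.027],[-0.414,0,0.034],[-0.432,0,0.041]],"dr":[[0,0,0],[0,0,0],[0,0,0],[0,0,0],[0,0,0],[0,0,0],[0,0,0],[0,0,0],[0,0,0],[0,0,0],[0,0,0],[0,0,0],[0,0,0],[0,0,0],[0,0,0],[0,0,0],[0,0,0],[0,0,0],[0,0,0],[0,0,0]],"jaw":[0,0,0,0,0,0,0,0,0,0,0,0,0,0,0,0,0,0,0,0]}' 10;  python3 - <<'E'
import numpy as np,cv2
from station import r
from scipy.spatial.transform import Rotation as R
f=r.grab_frame("side")["frame"][60:190,160:290];cv2.imwrite("pics/l1.png",cv2.resize(f,(500,500),interpolation=cv2.INTER_CUBIC))
o=r.observe();p=o["eef_pos"];D=R.from_rotvec(o["tool_rot"]).inv();print(p,o["contact_force"])
L=.115
for a in np.r_[1.1:-.01:-.1]:
    bx=.075-L*np.cos(a)+.008*np.sin(a)+.0075;by=-.05;z=.0555+L*np.sin(a)+.008*np.cos(a)
    w=np.array([.5358+.9966*bx+.0829*by,.179-.0829*bx+.9966*by,z])
    print(round(a,2),w.round(4),(D.apply(w-p)/.3).round(3))
E
```

```text
t: 13.02
eef_pos: [0.5676, 0.1259, 0.1594]
tool_rot: [3.139, -0.131, 0.0]
contact_force: [2.5, -0.3, -0.8]
gripper_width: 0.007
grasp_force: 0.9
[0.56660328 0.12605192 0.15883405] [1.58814863 1.23851492 0.19094527]
1.1 [0.569  0.1261 0.1616] [ 0.008 -0.001 -0.009]
1.0 [0.5587 0.1269 0.1566] [-0.027 -0.001  0.008]
0.9 [0.5489 0.1277 0.1506] [-0.059 -0.001  0.028]
0.8 [0.5397 0.1285 0.1436] [-0.09  -0.001  0.051]
0.7 [0.5314 0.1292 0.1357] [-0.118 -0.001  0.077]
0.6 [0.5238 0.1298 0.127 ] [-0.143 -0.001  0.106]
0.5 [0.5171 0.1304 0.1177] [-0.165 -0.001  0.138]
0.4 [0.5114 0.1309 0.1077] [-0.184 -0.001  0.171]
0.3 [0.5067 0.1312 0.0971] [-0.2   -0.001  0.206]
0.2 [0.5031 0.1315 0.0862] [-0.212 -0.001  0.242]
0.1 [0.5006 0.1318 0.0749] [-0.22  -0.001  0.28 ]
-0.0 [0.4993 0.1319 0.0635] [-0.225 -0.001  0.318]
```

View pics/l1.png

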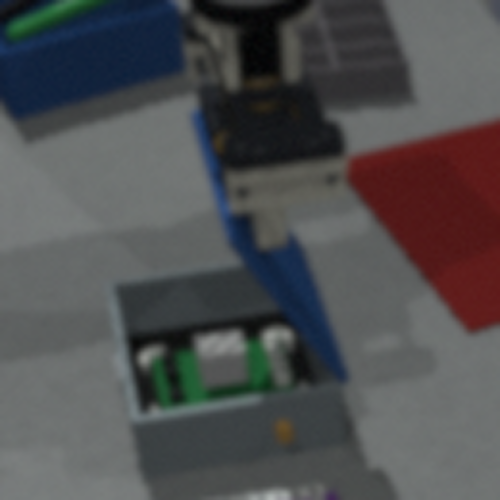

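The lid is at about 1.1 rad with the fingertip on its back face (270,240) and follows the push with about 2.5 N. I'll keep going along the arc.

```bash
python3 -m handwheel '{"delta_pos":[[-0.01,0,0.0],[-0.027,0,0.008],[-0.043,0,0.018],[-0.059,0,0.028],[-0.075,0,0.039],[-0.09,0,0.051],[-0.104,0,0.064],[-0.118,0,0.077],[-0.131,0,0.091],[-0.143,0,0.106],[-0.154,0,0.122],[-0.165,0,0.138],[-0.175,0,0.154],[-0.184,0,0.171],[-0.192,0,0.188],[-0.2,0,0.206],[-0.206,0,0.22],[-0.209,0,0.234],[-0.212,0,0.242],[-0.212,0,0.242]],"dr":[[0,0,0],[0,0,0],[0,0,0],[0,0,0],[0,0,0],[0,0,0],[0,0,0],[0,0,0],[0,0,0],[0,0,0],[0,0,0],[0,0,0],[0,0,0],[0,0,0],[0,0,0],[0,0,0],[0,0,0],[0,0,0],[0,0,0],[0,0,0]],"jaw":[0,0,0,0,0,0,0,0,0,0,0,0,0,0,0,0,0,0,0,0]}' 10; python3 go.py 0.4993 0.1319 0.0635 -0.083
```

```text
t: 14.73
eef_pos: [0.5043, 0.1311, 0.0862]
tool_rot: [3.139, -0.131, -0.002]
contact_force: [0.8, -0.1, 0.4]
gripper_width: 0.003
grasp_force: 0.0
pos [0.5043 0.1311 0.0862] d [-0.0167 -0.0012  0.0755] dr [ 0.0001  0.0003 -0.0001] t 14.7333 F [ 0.8 -0.1  0.4] w 0.003 q [ 0.16  0.02  1.85 -0.    1.27  1.81]
```

```bash
python3 -m handwheel '{"delta_pos":[[-0.002,0,0.005],[-0.004,0,0.01],[-0.006,0,0.015],[-0.008,0,0.02],[-0.01,0,0.025],[-0.011,0,0.03],[-0.012,0,0.035],[-0.013,0,0.04],[-0.014,0,0.045],[-0.015,0,0.05],[-0.016,0,0.055],[-0.016,0,0.06],[-0.017,0,0.064],[-0.017,0,0.068],[-0.017,0,0.071],[-0.017,0,0.073],[-0.017,0,0.073]],"dr":[[0,0,0],[0,0,0],[0,0,0],[0,0,0],[0,0,0],[0,0,0],[0,0,0],[0,0,0],[0,0,0],[0,0,0],[0,0,0],[0,0,0],[0,0,0],[0,0,0],[0,0,0],[0,0,0],[0,0,0]],"jaw":[0,0,0,0,0,0,0,0,0,0,0,0,0,0,0,0,0]}' 10; python3 go.py 0.4993 0.1319 0.0625 -0.083;  python3 -m handwheel '{"delta_pos":[[0,0,0.002],[0,0,0.003],[0,0,0.004],[0,0,0.004]],"dr":[[0,0,0],[0,0,0],[0,0,0],[0,0,0]],"jaw":[0,0,0,0]}'
```

```text
t: 16.15
eef_pos: [0.4995, 0.1316, 0.0648]
tool_rot: [3.139, -0.131, -0.001]
contact_force: [-0.8, -0.2, 0.5]
gripper_width: 0.003
grasp_force: 0.0
pos [0.4995 0.1316 0.0648] d [-0.0007 -0.0009  0.0076] dr [ 0.      0.0001 -0.0001] t 16.15 F [-0.8 -0.2  0.5] w 0.003 q [0.16 0.04 1.88 0.   1.23 1.81]
t: 16.48
eef_pos: [0.4997, 0.1316, 0.0638]
tool_rot: [-3.139, 0.131, -0.0]
contact_force: [1.2, 0.1, 0.2]
gripper_width: 0.002
grasp_force: 0.0
```

```bash
for i in 1 2; do python3 -m handwheel '{"delta_pos":[[0,0,0.001],[0,0,0.002],[0,0,0.003],[0,0,0.003],[0,0,0.003]],"dr":[[0,0,0],[0,0,0],[0,0,0],[0,0,0],[0,0,0]],"jaw":[0,0,0,0,0]}' | sed -n '2p;4p'; done
```

```text
eef_pos: [0.4998, 0.1316, 0.0637]
contact_force: [-3.5, -0.3, 8.1]
eef_pos: [0.4999, 0.1316, 0.0637]
contact_force: [-7.6, -2.0, 15.8]
```

The lid is shut: the fingertip stops hard at z=0.0637 against an expected 0.0635. I'll rise and locate the catch.

```bash
python3 -m handwheel '{"delta_pos":[[0,0,-0.02],[0,0.02,-0.08],[0,0.1,-0.16],[0,0.2,-0.26],[0,0.3,-0.36],[0,0.4,-0.45],[0,0.46,-0.5],[0,0.5,-0.5],[0,0.5,-0.5],[0,0.5,-0.5]],"dr":[[0,0,0],[0,0,0],[0,0,0],[0,0,0],[0,0,0],[0,0,0],[0,0,0],[0,0,0],[0,0,0],[0,0,0]],"jaw":[0,0,0,0,0,0,0,0,0,0]}'
python3 - <<'E'
from station import r
from h import *
d={n:r.grab_frame(n) for n in("side","top")};pickle.dump(d,open("f2.pkl","wb"));U={}
ims=[]
for n,(x,y,w,h) in dict(side=(170,90,110,100),top=(70,150,110,100)).items():
    F=d[n]["frame"];H=cv2.cvtColor(F,cv2.COLOR_BGR2HSV)
    m=cv2.inRange(H,(5,150,120),(20,255,255));m2=np.zeros_like(m);m2[y:y+h,x:x+w]=m[y:y+h,x:x+w]
    k,l,s,c=cv2.connectedComponentsWithStats(m2);print(n,[(s[i].tolist(),c[i].round(1)) for i in range(1,k) if s[i][4]>8])
    ims.append(cv2.resize(F[y:y+h,x:x+w],None,fx=3.6,fy=3.6,interpolation=cv2.INTER_CUBIC))
    print("expected catch top px",proj(d[n],[.481,.1836,.0775]))
cv2.imwrite("pics/c1.png",np.hstack(ims))
E
python3 go.py 0.481 0.1836 0.1 -0.083
```

```text
t: 18.15
eef_pos: [0.4868, -0.0179, 0.2109]
tool_rot: [-3.138, 0.133, 0.002]
contact_force: [0.2, 0.1, -0.7]
gripper_width: 0.006
grasp_force: 0.0
side [([193, 140, 7, 8, 43], array([196.1, 143.6]))]
expected catch top px [[196.07700518 143.15367765]]
top [([118, 229, 12, 8, 88], array([123.7, 232.6]))]
expected catch top px [[120.36057918 232.94058185]]
pos [ 0.4864 -0.0169  0.2102] d [-0.0721 -0.6643  0.3679] dr [-0.0002  0.0009  0.0001] t 18.25 F [0.9 0.4 0. ] w 0.002 q [-0.14 -0.17  1.8   0.    1.51  1.51]
```

View pics/c1.png

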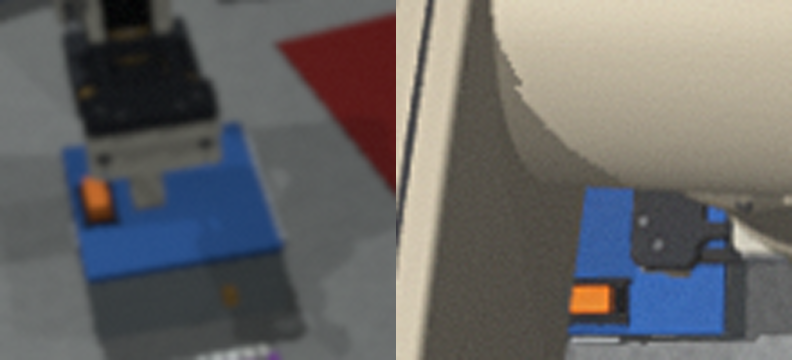

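The lid is flat and shut. The orange catch stands out at side (196,143.6), against a predicted (196.1,143.2). I'll move above it and press.

```bash
python3 -m handwheel '{"delta_pos":[[-0.01,-0.06,0],[-0.02,-0.16,0],[-0.04,-0.28,0.02],[-0.05,-0.41,0.08],[-0.06,-0.53,0.16],[-0.07,-0.62,0.25],[-0.072,-0.664,0.32],[-0.072,-0.664,0.36],[-0.072,-0.664,0.368],[-0.072,-0.664,0.368],[-0.072,-0.664,0.368]],"dr":[[0,0,0],[0,0,0],[0,0,0],[0,0,0],[0,0,0],[0,0,0],[0,0,0],[0,0,0],[0,0,0],[0,0,0],[0,0,0]],"jaw":[0,0,0,0,0,0,0,0,0,0,0]}'; python3 go.py 0.481 0.1836 0.0775 -0.083
```

```text
t: 19.17
eef_pos: [0.4827, 0.182, 0.1024]
tool_rot: [3.139, -0.131, 0.001]
contact_force: [0.2, -0.3, 0.4]
gripper_width: 0.008
grasp_force: 0.0
pos [0.4827 0.182  0.1024] d [-0.0062 -0.0049  0.0829] dr [-0.     -0.0002 -0.0002] t 19.1667 F [ 0.2 -0.3  0.4] w 0.008 q [ 0.26 -0.01  1.85 -0.    1.3   1.92]
```

```bash
python3 -m handwheel '{"delta_pos":[[-0.006,-0.005,0.02],[-0.006,-0.005,0.04],[-0.006,-0.005,0.055],[-0.006,-0.005,0.068],[-0.006,-0.005,0.076],[-0.006,-0.005,0.082],[-0.006,-0.005,0.086],[-0.006,-0.005,0.09],[-0.006,-0.005,0.094],[-0.006,-0.005,0.098],[-0.006,-0.005,0.102],[-0.006,-0.005,0.106],[-0.006,-0.005,0.108],[-0.006,-0.005,0.108]],"dr":[[0,0,0],[0,0,0],[0,0,0],[0,0,0],[0,0,0],[0,0,0],[0,0,0],[0,0,0],[0,0,0],[0,0,0],[0,0,0],[0,0,0],[0,0,0],[0,0,0]],"jaw":[0,0,0,0,0,0,0,0,0,0,0,0,0,0]}' | sed -n '2p;4p';for i in 1 2; do python3 -m handwheel '{"delta_pos":[[0,0,0.001],[0,0,0.002],[0,0,0.003],[0,0,0.003],[0,0,0.003]],"dr":[[0,0,0],[0,0,0],[0,0,0],[0,0,0],[0,0,0]],"jaw":[0,0,0,0,0]}' | sed -n '2p;4p'; done
```

```text
eef_pos: [0.4804, 0.1838, 0.0697]
contact_force: [-3.2, -1.3, 6.0]
eef_pos: [0.4805, 0.1838, 0.0696]
contact_force: [-7.0, -3.4, 13.2]
eef_pos: [0.4806, 0.1839, 0.0695]
contact_force: [-11.4, -5.1, 19.7]
```

The catch is hard against its stop at z=0.0695, fully down. I'll retreat and check.

```bash
python3 -m handwheel '{"delta_pos":[[0,0,-0.02],[0,0,-0.06],[0,0.05,-0.14],[0,0.15,-0.24],[0,0.28,-0.34],[0,0.4,-0.44],[0,0.52,-0.5],[0,0.64,-0.5],[0,0.74,-0.5],[0,0.8,-0.5],[0,0.84,-0.5],[0,0.84,-0.5],[0,0.84,-0.5],[0,0.84,-0.5]],"dr":[[0,0,0],[0,0,0],[0,0,0],[0,0,0],[0,0,0],[0,0,0],[0,0,0],[0,0,0],[0,0,0],[0,0,0],[0,0,0],[0,0,0],[0,0,0],[0,0,0]],"jaw":[0,0,0,0,0,0,0,0,0,0,0,0,0,0]}'|sed -n '1,4p'
python3 - <<'E'
from station import r
import cv2
F=r.grab_frame("side")["frame"][70:370,130:430];cv2.imwrite("pics/end.png",cv2.resize(F,(600,600),interpolation=cv2.INTER_CUBIC))
E
```

```text
t: 22.33
eef_pos: [0.4598, -0.0664, 0.2177]
tool_rot: [-3.139, 0.13, -0.001]
contact_force: [0.0, -0.0, 0.0]
```

View pics/end.png

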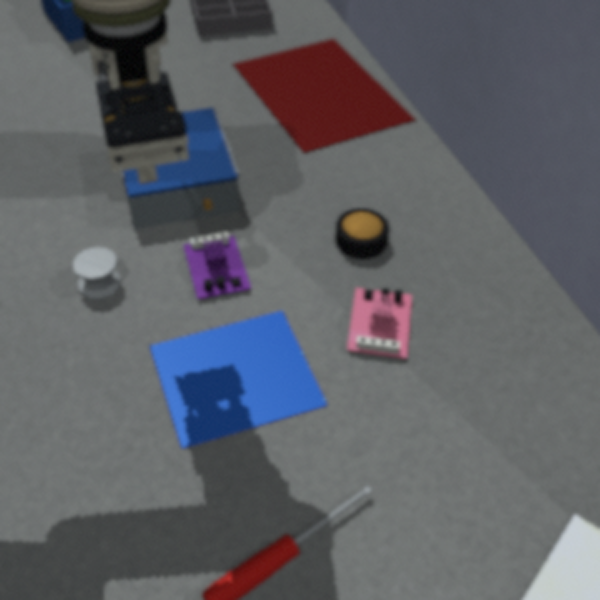

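The final view shows the lid shut (180,150), the mat empty, and the spool, cleaner and screwdriver where they were. The arm is clear, so I'll hand in.

```bash
python3 -c "
from station import r
print(r.finish_job())"
```

```text
the job is handed in; nothing more can be done
None
```

The job is handed in at about 22 s of robot time: the board is in the nest with its terminal towards the hinge, the lid was closed slowly, the catch was pressed to its stop, and the spool, tip cleaner and screwdriver were left where they were.

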